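# Zero the dial scale under the mug, seat the lidded tea infuser, lift off the lid alone

### The arm

A 6-joint arm with a two-finger parallel gripper is mounted at the origin on a cart in front of the work surface, level with it; the furniture and walls round the work are solid. World frame = base frame: x ahead of the robot, y to its left, z up, the work surface at z = 0. Lengths are in mm, angles in rad, forces in N, time in s.
With the tool pointing down it reaches from about 350 to 925 mm from the base axis. Payload 6.4 kg.
Tool frame: the origin (TCP) lies midway between the tips of the shut fingers; the grasp point (between the pads) lies 19 mm behind it; z points along the fingers, y is the line along which they close (so a half turn about z gives the same grasp; the last joint's range is limited). The gripper opens to 94 mm and grips with 3 to 60 N. Pads are 16 mm wide; open, the fingers measure 119 mm over their backs; the gripper's body (75 mm by 177 mm) begins 78 mm behind the grasp point.
Start: joints at [-1.342, 0.245, 1.558, -0, 1.339, -0.174], TCP at [254.803, -597.988, 205.455] pointing down, gripper open.
Joint ranges: [-3.13, 3.13], [-1.02, 2.26], [0.13, 2.54], [-0.95, 4.09], [0.21, 2.88], [-2.74, 2.74]. Speed limits (rad/s): [2.57, 2.57, 3.14, 3.14, 3.14, 3.14].

### API

Orientations are given as [roll, pitch, yaw] about the fixed x, y, z axes, in that order (R = Rz(yaw) Ry(pitch) Rx(roll)).
In Python, from plant import r gives the robot as it stands.
- The arm moves only by the shell command python3 -m handwheel 'ROWS' [OPENING] [FORCE]. ROWS is JSON, a list of rows, each an object with "dp": the shift along the tool's x, y, z in mm, a list of three; "spin": the turn about the tool's z in degrees. In form: [{"dp": [x, y, z], "spin": spin}, ...]. A call has 1 to 12 rows; each row shifts and turns the commanded pose from where the row before left it, along the tool's axes as they then stand; what a row does not reach is not made up. A row lasts 1/8 s, in which the tool goes at most 62.5 mm and 10.7 degrees, less where a joint would pass 70% of its speed; a pose out of reach is approached as far as the arm can. A call with a gripper value outside its range is refused whole. OPENING is the finger opening in mm, from 0 to 94, set as the call begins (- or left out, the last holds). The fingers move at their own pace and stop on an object; FORCE is the grip in N (left out, the last holds). Time passes only in rows, so rows that do not move let the fingers close. It gives the time, the measured TCP pose, the force, the opening and the grip force at its end, in the units of the state.
- r.observe(): the state, without advancing time (a new reading comes with each control period).
- r.get_image(name): name is "scene" or "top" or "wrist"; returns a dict with "image" (384x512x3 uint8, red, green, blue), "range_z" (384x512 float32, mm along the optical axis (not along the pixel's ray), 0 where there is no reading), "K" (3x3 intrinsics, pixels), "D" ([k1, k2, p1, p2, k3] as OpenCV has them; the pictures are not rectified), "R" (3x3) and "t" (3): a world point X has camera coordinates R X + t. Camera axes: x right, y down, z forward; pixel columns grow to the right and rows downward; lengths in mm; the calibration is good to about 2 mm. A picture is of the moment at which its call begins.
- r.close_job(): hands the job in; it is judged then, once.
The state is a dict: "clock": time; "joint_pos": joint angles; "joint_vel": joint speeds; "joint_torque": joint torques, N m; "tool_pos": TCP position; "tcp_rot": TCP orientation; "ft_force": force on the tool from outside, world axes, zero at the start; "wrist_torque": the same for the moment, N m; "finger_gap": finger opening in mm; "finger_force": force on a finger pad.
Only numpy, scipy, OpenCV 4.12 (cv2) and the standard library are available. Lean on these libraries where they do the work, as an engineer would, in place of code of your own. Each camera call takes 0.05 s, during which the arm holds its last target. There are 200 camera calls.

### The job

Zero the kitchen scale with the empty mug standing on it, by turning the black bezel until the red zero mark is in line with the black pointer. Then set the filled tea infuser, with its lid on, down into that mug until its rim rests on the mug's, let go, and lift the lid off by its wooden knob without disturbing the infuser. Finish holding the lid in the gripper a hand's breadth above the infuser, touching nothing else, so that the dial shows the infuser alone and water can be poured through its strainer top; leave the other things where they are.

Things in the scene. Friction and masses are not known exactly. Their poses are not given: they have to be found in the camera images.
- scale: Cream dial kitchen scale, fixed, 262 (x) x 142 (y) x 50 mm. Origin: centre of its underside; its x axis runs from the dial to the platform. Console (top at z 50 mm) with the up-facing dial in its x < -23 mm part, lower deck (z 30 mm) under the round steel platform.
- bezel_top (a point): Dial centre, on the bezel's axis at the height of the bezel's upper edge: 73 mm above the surface, 70 mm in front (-x) of the scale's origin. The bezel is a black ribbed upright ring, outer diameter 64 mm (66 over the ribs), 22 mm tall, on the console top; grip it across its outside from above. The pointer and card lie sunk inside the ring.
- bezel (a joint): Angle of the bezel with the dial card in it, rad, growing clockwise seen from above; range -0.6 to 3.6. At 0 the red zero mark points along the scale's +x. Stays where it is left; friction 0.035 N m. The dial reads zero when this equals pointer.
- pointer (a joint): Angle of the black pointer, rad, growing clockwise seen from above, same zero direction as the bezel. Moved only by the load on the platform: one turn (6.283 rad) per 1 kg, settles in about half a second. The empty mug alone puts it between 1.5 and 2.0.
- zero_mark (a point): Red zero mark on the dial card, 22 mm from the dial's axis; its x axis points outward along the mark. The card has 40 small divisions (25 g, 9 degrees each). A red pip on the bezel's edge stands beside it. Turns with the bezel.
- pointer_tip (a point): Tip of the black pointer, 22 mm from the dial's axis; its x axis points outward along the pointer.
- platform_top (a point): Centre of the platform's top, 116 mm diameter, 65 mm behind (+x) the scale's origin; 54 mm above the surface when unloaded, sinks 19.6 mm per kg (about 5 mm under the mug, 4 mm more with infuser and lid). Soft spring, 500 N/m, stop at 16 mm.
- mug_1: Green mug standing loose on the scale's platform, 98 mm tall, bowl 79 mm outside diameter, 0.24 to 0.31 kg. Origin: underside, 15 mm from the bowl's axis (the axis lies at +y 15 mm); the handle reaches 70 mm from the axis to -y. Mouth about 68 mm inside.
- mug_mouth (a point): Centre of that mug's mouth, at the height of its rim; z axis up along the bowl.
- infuser: Filled tea infuser, loose, 150 g, standing on the white dish. Origin: centre of its underside, z up. Slotted steel basket 45 to 50 mm wide, 55 mm tall; above it a 61 mm register that drops into the mug's mouth with about 3 mm play all round; flat steel rim 85 mm diameter, z 60 to 64 mm. Seated in the mug, its origin lies 60 mm below mug_mouth.
- infuser_collar (a point): Centre of the infuser's collar at its top edge, z 84 mm in the infuser. The collar is a dark teal ring on the rim, outer diameter 62 mm, 20 mm tall (z 64 to 84): grip the infuser here from above, fingers either side of the lid, fingertips just over the rim. The perforated strainer top lies 12 mm down inside it.
- lid: Steel lid, loose, 50 to 80 g, nested in the infuser's collar by gravity only. Origin: centre of the underside of its plug, z up. Plug 47 mm diameter, 7 mm deep (2.5 mm play in the collar); disc 57 mm diameter, z 7 to 11 mm, resting on the collar's edge. Nested, its origin is 77 mm above the infuser's.
- lid_knob (a point): Middle of the lid's wooden knob, z 20 mm in the lid; knob 19 to 21 mm diameter, z 11 to 30 mm, to pinch from above.
- dish: White ceramic dish, fixed, 124 mm diameter, 13 mm tall, on which the infuser stands (inner floor 5 mm up). Origin: centre of its underside.
- mug_2: Bystander: the other green mug, loose, same size, standing farther back on the surface.
- choc_muffin_1: Bystander: dark chocolate muffin in a white fluted case, loose, 80 mm wide, 59 mm tall, on the right.
- jam_jar_2: Bystander: jam jar with a dark blue lid, loose, 60 mm wide, 70 mm tall, at the back.

How it is judged (in metres and radians):
On the way, in this order (a step that is already met when the one before it is completed fails the run):
1. the scale is zeroed on the empty mug: zero mark at the pointer, pointer at rest, infuser not yet in the mug (angle between the x axis of zero_mark and the x axis of pointer_tip, either way round below 0.08 rad and velocity of joint pointer between -0.1 and 0.1 rad/s and velocity of joint bezel between -0.05 and 0.05 rad/s and contact force between the arm and mug_1 below 0.2 N and contact force between infuser and mug_1 below 0.05 N and horizontal distance between mug_mouth and platform_top below 0.03 m and angle between mug_1's own z axis and vertical below 0.08 rad), for 0.3 s.
2. the infuser sits in the mug with its lid still nested in it, and has been let go (z of infuser in the frame of mug_mouth between -0.0625 and -0.0565 m and horizontal distance between infuser and mug_mouth below 0.006 m and angle between each of infuser, mug_1's own z axis and vertical below 0.08 rad and z of lid in the frame of infuser between 0.073 and 0.08 m and horizontal distance between lid and infuser below 0.005 m and horizontal distance between mug_mouth and platform_top below 0.03 m and contact force between the fingers and infuser below 0.1 N), for 0.2 s.
At the end, for the whole second after the job is handed in: Infuser upright in the mug, rim on rim (3 mm; 6 mm off centre), mug upright on the platform (30 mm); dial, zeroed on the mug, shows the 150 g infuser (23 g); gripper holds the lid still, 60 mm or more above its nested place, touching nothing else; other mug, muffin, jar within 30 mm of their start (z of infuser in the frame of mug_mouth between -0.0625 and -0.0565 m and horizontal distance between infuser and mug_mouth below 0.006 m and angle between each of infuser, mug_1's own z axis and vertical below 0.08 rad and horizontal distance between mug_mouth and platform_top below 0.03 m and angle between the x axis of zero_mark and the x axis of pointer_tip, either way round between 0.8 and 1.09 rad and z of lid in the frame of infuser above 0.137 m and contact force between the fingers and lid above 0.5 N and linear speed of lid below 0.03 m/s and contact force between lid and infuser below 0.05 N and contact force between lid and mug_1 below 0.05 N and contact force between lid and scale below 0.05 N and contact force between each of the arm, the fingers and infuser below 0.1 N and contact force between each of the arm, the fingers and mug_1 below 0.1 N and contact force between each of the arm, the fingers and scale below 0.1 N and distance of each of mug_2, choc_muffin_1, jam_jar_2 from where it was at the start of the episode below 0.03 m); the arm keeps its last pose, push and grip.
It fails at once if the lid comes off the infuser while the infuser is not seated in the mug, or the infuser is lifted along with the lid (distance between lid and infuser above 0.092 m and not (z of infuser in the frame of mug_mouth between -0.065 and -0.053 m and horizontal distance between infuser and mug_mouth below 0.01 m)).
It fails at once if the mug on the scale is tipped (angle between mug_1's own z axis and vertical above 0.3 rad).
It fails at once if a bystander is knocked away (distance of mug_2 from where it was at the start of the episode above 0.05 m).
It fails at once if a bystander is knocked away (distance of choc_muffin_1 from where it was at the start of the episode above 0.05 m).
It fails at once if a bystander is knocked away (distance of jam_jar_2 from where it was at the start of the episode above 0.05 m).
It also fails if it takes over 70 s, if anything falls off the work surface, if the arm or the gripper's body presses on something with over 40 N, if the wrist force passes 120 N, or if a joint passes its speed limit or range.

## Working session

There is one attempt and no reset: what is moved stays moved. The work goes in short steps, Python scripts to look and compute and a shell command to move; the robot and the scene stay as the last step left them, time stands still between calls to the robot, and variables do not carry over. Pictures are saved under pics/ and viewed, at most 10 in all, crops included, and the job is handed in when it is done.

```bash
mkdir -p pics; cat > h.py <<'E'
import numpy as np, cv2
from plant import r
def grab(n,f=None):
    d=r.get_image(n)
    if f: cv2.imwrite(f,cv2.cvtColor(d["image"],cv2.COLOR_RGB2BGR))
    return d
def ray(d,u,v):
    p=cv2.undistortPoints(np.array([[[u,v]]],float),np.array(d["K"],float),np.array(d["D"],float))[0,0]
    return np.array([p[0],p[1],1.])
def world(d,u,v,z=None):
    """world point by depth, or on plane z"""
    R=np.array(d["R"]);t=np.array(d["t"]);q=ray(d,u,v)
    if z is None: return R.T@(q*d["range_z"][int(round(v)),int(round(u))]-t)
    c=-R.T@t; w=R.T@q
    return c+w*(z-c[2])/w[2]
def cloud(d):
    R=np.array(d["R"]);t=np.array(d["t"]);Z=d["range_z"]
    v,u=np.mgrid[0:384,0:512]
    p=cv2.undistortPoints(np.stack([u.ravel(),v.ravel()],1)[:,None].astype(float),np.array(d["K"],float),np.array(d["D"],float))[:,0]
    X=np.c_[p,np.ones(len(p))]*Z.ravel()[:,None]
    W=(X-t)@R
    W[Z.ravel()==0]=np.nan
    return W.reshape(384,512,3)
E
python3 - <<'E'
from h import *
import pickle
o=r.observe();print({k:np.round(v,3).tolist() for k,v in o.items()})
ds={n:grab(n) for n in("scene","top")}
pickle.dump(ds,open("d0.pkl","wb"))
im=np.hstack([ds["scene"]["image"],ds["top"]["image"]])
for n in ds: cv2.imwrite(f"pics/{n}0.png",cv2.cvtColor(ds[n]["image"],cv2.COLOR_RGB2BGR)); print(n,np.round(-np.array(ds[n]["R"]).T@ds[n]["t"]))
E
```

```text
{'clock': 0.0, 'joint_pos': [-1.342, 0.246, 1.559, -0.0, 1.339, -0.174], 'joint_vel': [0.0, -0.001, -0.002, -0.002, -0.0, -0.002], 'joint_torque': [0.002, -41.583, -31.461, 0.069, 0.033, -0.0], 'tool_pos': [254.671, -597.384, 204.339], 'tcp_rot': [-3.14, -0.0, 0.403], 'ft_force': [0.439, -0.176, -0.184], 'wrist_torque': [-0.039, 0.037, 0.033], 'finger_force': 0.0, 'finger_gap': 94.169}
scene [ 845. -519. 1166.]
top [ 379.  -39. 1340.]
```

View pics/top0.png

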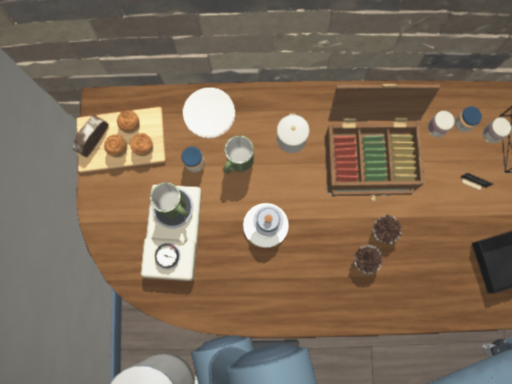

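View pics/scene0.png

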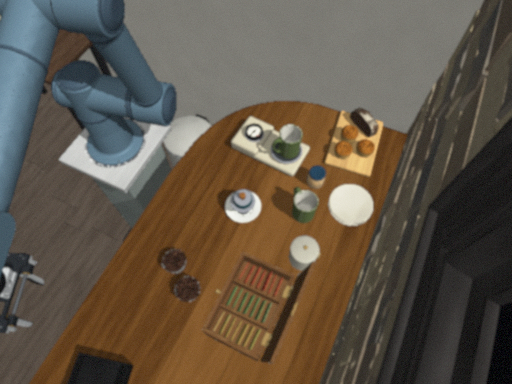

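The top view shows the scale at left: dial (167,256), mug (167,200) with its handle to lower right, infuser on the dish (266,222), mug_2 (239,152), jar (192,158) and muffins (387,229) and (368,260). Next I'll measure from the cloud and enlarge the scale.

```bash
python3 - <<'E'
from h import *
import pickle
ds=pickle.load(open("d0.pkl","rb"));d=ds["top"];W=cloud(d)
for n,u,v in [("bezelc",167,256),("mug",167,200),("knob",267,219),("dishrim",250,240)]: print(n,W[v,u].round(1))
def box(u0,u1,v0,v1,z0,z1):
    P=W[v0:v1,u0:u1].reshape(-1,3);P=P[(P[:,2]>z0)&(P[:,2]<z1)];return P
def circ(P):
    c,rad=cv2.minEnclosingCircle(P[:,:2].astype(np.float32));return np.round(c,1),round(rad,1),len(P),P[:,2].mean().round(1)
print("bezel top",circ(box(145,190,236,276,66,80)))
print("mug rim",circ(box(140,200,175,225,135,165)))
print("infuser rim z~69",circ(box(240,292,200,250,62,75)))
print("collar+disc",circ(box(240,292,200,250,84,97)))
print("knob",circ(box(240,292,200,250,104,120)))
print("dish",circ(box(235,300,195,255,9,20)))
P=box(135,210,175,285,44,54)
print("console rect",cv2.minAreaRect(P[:,:2].astype(np.float32)),len(P))
P=box(135,210,175,285,24,54)
print("scale rect",cv2.minAreaRect(P[:,:2].astype(np.float32)),len(P))
for n,(u0,u1,v0,v1) in dict(mug2=(215,262,130,180),jar=(178,208,143,174),muf=(350,405,210,280)).items():
    P=box(u0,u1,v0,v1,25,200);print(n,P.min(0).round(),P.max(0).round())
im=cv2.cvtColor(d["image"],cv2.COLOR_RGB2BGR)
a=cv2.resize(im[235:280,143:193],(600,540),interpolation=cv2.INTER_CUBIC)
cv2.imwrite("pics/dial.png",a)
s=ds["scene"];Ws=cloud(s)
def boxs(u0,u1,v0,v1,z0,z1):
    P=Ws[v0:v1,u0:u1].reshape(-1,3);return P[(P[:,2]>z0)&(P[:,2]<z1)]
print("S bezel",circ(boxs(238,270,115,148,68,80)));print("S mug",circ(boxs(270,310,118,165,138,165)))
print("S collar",circ(boxs(222,265,183,225,84,97)));print("S knob",circ(boxs(222,265,183,225,104,120)))
P=boxs(225,315,112,180,44,54);print("S console",cv2.minAreaRect(P[:,:2].astype(np.float32)))
E
```

```text
bezelc [479.4 224.4  60.3]
mug [632.5 227.   60.1]
knob [567.  -45.3 112.2]
dishrim [525.2   2.8   2.4]
bezel top (array([480. , 226.3]), 32.7, 158, np.float64(71.4))
mug rim (array([615.6, 204.4]), 53.7, 248, np.float64(143.0))
infuser rim z~69 (array([570. , -48.7]), 42.5, 337, np.float64(68.8))
collar+disc (array([570. , -48.1]), 31.0, 354, np.float64(91.9))
knob (array([569.6, -48.6]), 10.0, 50, np.float64(111.1))
dish (array([566. , -42.1]), 61.5, 519, np.float64(12.4))
console rect ((546.2249145507812, 218.38400268554688), (140.09584045410156, 250.88641357421875), 84.55944061279297) 1916
scale rect ((549.5958862304688, 219.85586547851562), (142.48223876953125, 261.1733703613281), 85.68724822998047) 3240
mug2 [704. -12.  25.] [841.  99. 105.]
jar [723. 130.  25.] [784. 189.  75.]
muf [ 427. -414.   28.] [ 582. -276.   61.]
S bezel (array([482. , 225.2]), 33.9, 72, np.float64(71.2))
S mug (array([615.7, 207.6]), 50.1, 125, np.float64(143.3))
S collar (array([571.8, -48.1]), 31.4, 217, np.float64(90.8))
S knob (array([572. , -48.7]), 10.4, 33, np.float64(109.6))
S console ((583.2437133789062, 216.55868530273438), (139.25860595703125, 320.6278381347656), 85.98082733154297)
```

View pics/dial.png

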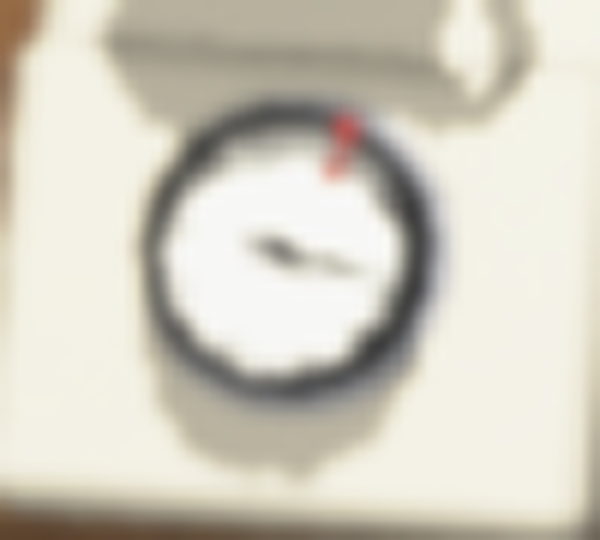

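The pointer lies about 100° clockwise from image-up and the red mark about 25°, so the bezel needs roughly +75°. I'll go over the dial first for a closer wrist view.

```bash
python3 -m handwheel '[{"dp":[33,-42,-6],"spin":0},{"dp":[33,-42,-6],"spin":0},{"dp":[33,-42,-6],"spin":0},{"dp":[33,-42,-6],"spin":0},{"dp":[33,-42,-6],"spin":0},{"dp":[33,-42,-6],"spin":0},{"dp":[33,-42,-6],"spin":0},{"dp":[33,-42,-6],"spin":0},{"dp":[33,-42,-6],"spin":0},{"dp":[33,-42,-6],"spin":0},{"dp":[33,-42,-6],"spin":0},{"dp":[33,-42,-6],"spin":0}]' 94 20
python3 -m handwheel '[{"dp":[33,-42,0],"spin":0},{"dp":[33,-42,0],"spin":0},{"dp":[33,-42,0],"spin":0},{"dp":[33,-42,0],"spin":0},{"dp":[0,0,0],"spin":-9},{"dp":[0,0,0],"spin":-9},{"dp":[0,0,0],"spin":-9},{"dp":[0,0,0],"spin":-9},{"dp":[0,0,0],"spin":0},{"dp":[0,0,0],"spin":0}]'
python3 - <<'E'
from h import *
import pickle
d=grab("wrist");pickle.dump(d,open("w1.pkl","wb"))
im=cv2.cvtColor(d["image"],cv2.COLOR_RGB2BGR);cv2.imwrite("pics/w1.png",cv2.resize(im,(768,576),interpolation=cv2.INTER_CUBIC))
print(np.round(-np.array(d["R"]).T@d["t"]))
ds=pickle.load(open("d0.pkl","rb"))
for W,(u0,u1,v0,v1) in ((cloud(ds["top"]),(140,200,175,225)),(cloud(ds["scene"]),(270,310,118,165))):
    P=W[v0:v1,u0:u1].reshape(-1,3);P=P[(P[:,2]>143)&(P[:,2]<165)]
    print("rim",cv2.minEnclosingCircle(P[:,:2].astype(np.float32)),len(P),P[:,2].max())
E
```

```text
clock: 1.6
tool_pos: [421.5, 22.7, 277.5]
tcp_rot: [3.141, -0.0, 0.403]
ft_force: [0.4, -1.1, -0.0]
finger_gap: 93.8
finger_force: 0.0
clock: 2.85
tool_pos: [477.0, 227.2, 277.2]
tcp_rot: [-3.141, 0.0, 1.029]
ft_force: [-0.6, 0.0, 0.5]
finger_gap: 94.0
finger_force: 0.0
[518. 295. 457.]
rim ((617.8936157226562, 210.28726196289062), 47.388919830322266) 134 153.88987473610018
rim ((620.3636474609375, 208.237548828125), 46.670711517333984) 68 150.7614771639462
```

View pics/w1.png

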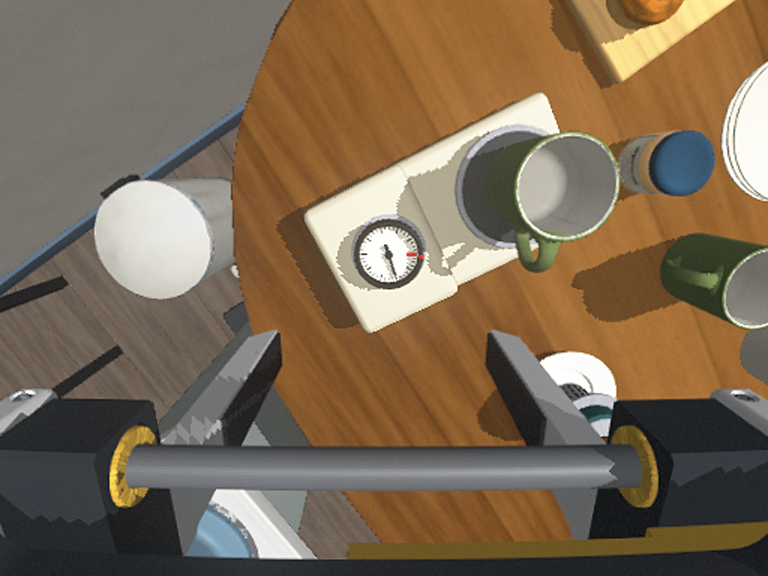

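The wrist view shows the dial centred at (389,254), the red mark to the right at (413,254), the pointer tip at (394,278) and the mug mouth around (567,186). I'll enlarge the dial and compute the angles.

```bash
cat > dial.py <<'E'
from h import *
def unwarp(d,c,z=68,half=40,s=7):
    """overhead view of dial: image up = world +x, left=+y"""
    n=2*half*s; X=[]
    R=np.array(d["R"]);t=np.array(d["t"])
    i,j=np.mgrid[0:n,0:n]
    P=np.stack([c[0]+half-i/s,c[1]+half-j/s,np.full(i.shape,float(z))],-1).reshape(-1,3)
    q,_=cv2.projectPoints(P,cv2.Rodrigues(R)[0],t,np.array(d["K"],float),np.array(d["D"],float))
    q=q.reshape(n,n,2).astype(np.float32)
    return cv2.cvtColor(cv2.remap(d["image"],q[...,0],q[...,1],cv2.INTER_CUBIC),cv2.COLOR_RGB2BGR)
E
python3 - <<'E'
from dial import *
import pickle
d=pickle.load(open("w1.pkl","rb"))
W=cloud(d)
P=W[140:200,230:290].reshape(-1,3);P=P[(P[:,2]>68)&(P[:,2]<80)]
print("bezel",cv2.minEnclosingCircle(P[:,:2].astype(np.float32)),P[:,2].mean())
P=W[80:170,330:420].reshape(-1,3);zs=P[:,2];print("zmax",np.nanpercentile(zs,[90,97,99]))
Q=P[(zs>141)&(zs<153)]
from scipy.optimize import least_squares
f=least_squares(lambda p:np.hypot(Q[:,0]-p[0],Q[:,1]-p[1])-p[2],[617,215,37],loss="soft_l1")
print("rim fit",f.x,len(Q))
H=P[(zs>70)&(zs<135)&(np.hypot(P[:,0]-f.x[0],P[:,1]-f.x[1])>45)]
print("handle far",H.mean(0),np.hypot(*(H[:,:2]-f.x[:2]).T).max())
print("dialface z",W[169,259])
cv2.imwrite("pics/dial1.png",unwarp(d,W[169,259][:2],z=61))
E
```

```text
bezel ((482.31201171875, 226.92835998535156), 32.562591552734375) 72.78959775458844
zmax [143.93446868 147.14456159 147.80401919]
rim fit [624.24880124 217.32396274  37.23397078] 1077
handle far [590.57357073 176.91731025  85.45868976] 60.46329039467121
dialface z [483.01028096 227.78542098  68.08818484]
```

View pics/dial1.png

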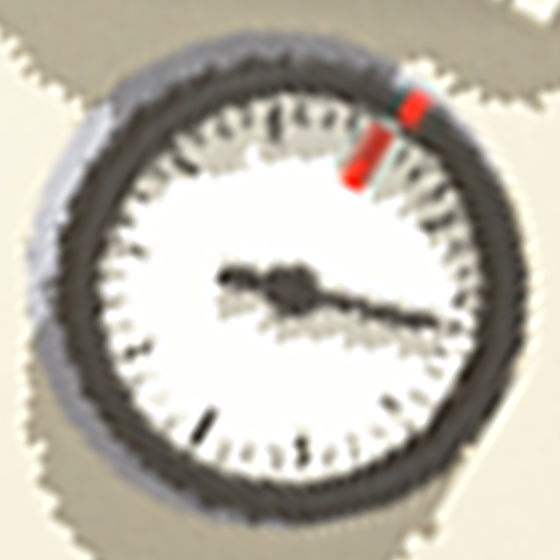

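The pointer is at 102° and the mark at 31°, so the turn is about +71° clockwise. The dial centre is at (481.6, 226.3).

```bash
python3 -m handwheel '[{"dp":[1.7,4.2,40],"spin":0},{"dp":[0,0,40],"spin":0},{"dp":[0,0,40],"spin":0},{"dp":[0,0,40],"spin":0},{"dp":[0,0,30],"spin":0},{"dp":[0,0,15],"spin":0},{"dp":[0,0,13],"spin":0},{"dp":[0,0,0],"spin":0},{"dp":[0,0,0],"spin":0}]' 94 12
python3 -m handwheel '[{"dp":[0,0,0],"spin":0},{"dp":[0,0,0],"spin":0},{"dp":[0,0,0],"spin":0},{"dp":[0,0,0],"spin":0},{"dp":[0,0,0],"spin":0},{"dp":[0,0,0],"spin":0}]' 60 12
```

```text
clock: 4.03
tool_pos: [482.5, 226.7, 60.5]
tcp_rot: [3.14, -0.001, 1.031]
ft_force: [-0.7, 0.7, -0.5]
finger_gap: 94.3
finger_force: 0.0
clock: 4.78
tool_pos: [482.0, 226.4, 59.7]
tcp_rot: [3.141, -0.0, 1.031]
ft_force: [2.0, -0.7, -0.6]
finger_gap: 62.2
finger_force: 12.0
```

```bash
python3 -m handwheel '[{"dp":[0,0,0],"spin":8},{"dp":[0,0,0],"spin":8},{"dp":[0,0,0],"spin":8},{"dp":[0,0,0],"spin":8},{"dp":[0,0,0],"spin":8},{"dp":[0,0,0],"spin":8},{"dp":[0,0,0],"spin":8},{"dp":[0,0,0],"spin":8},{"dp":[0,0,0],"spin":7},{"dp":[0,0,0],"spin":0},{"dp":[0,0,0],"spin":0},{"dp":[0,0,0],"spin":0}]'
python3 - <<'E'
from dial import *
import pickle
d=grab("top");e=grab("wrist");pickle.dump((d,e),open("t2.pkl","wb"))
a=unwarp(d,(481.6,226.3),61,40,5);b=unwarp(e,(481.6,226.3),61,40,5)
cv2.imwrite("pics/t2.png",np.hstack([a[:,:400],b[:,:400]]))
E
```

```text
clock: 6.28
tool_pos: [481.7, 226.9, 59.6]
tcp_rot: [-3.141, -0.0, -0.207]
ft_force: [0.4, 2.3, 0.4]
finger_gap: 62.6
finger_force: 12.0
```

View pics/t2.png

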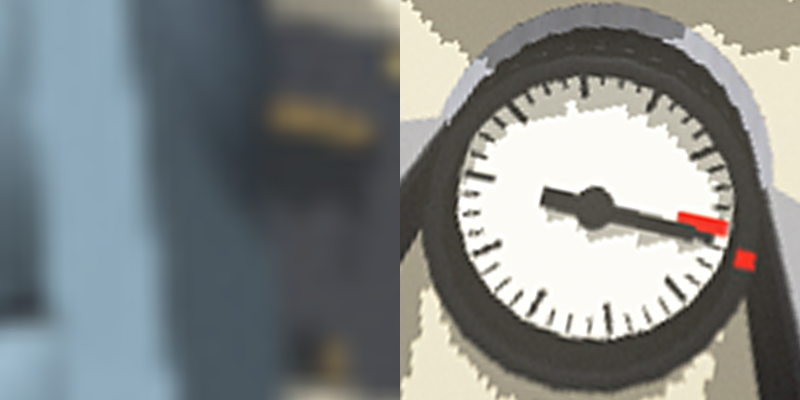

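The mark and pointer are nearly aligned, but parallax leaves about 5° of doubt. I'll let go, rise straight up and look from overhead.

```bash
python3 -m handwheel '[{"dp":[0,0,0],"spin":0},{"dp":[0,0,0],"spin":0},{"dp":[0,0,0],"spin":0},{"dp":[0,0,0],"spin":0},{"dp":[0,0,-20],"spin":0},{"dp":[0,0,-40],"spin":0},{"dp":[-30,0,-20],"spin":0},{"dp":[-40,0,0],"spin":0},{"dp":[0,0,0],"spin":0},{"dp":[0,0,0],"spin":0},{"dp":[0,0,0],"spin":0}]' 94
python3 - <<'E'
from dial import *
import pickle
d=grab("wrist");pickle.dump(d,open("w3.pkl","wb"))
R=np.array(d["R"]);c=-R.T@d["t"];print(c.round(),R[2].round(2))
q,_=cv2.projectPoints(np.array([[481.6,226.3,61.]]),cv2.Rodrigues(R)[0],np.array(d["t"],float),np.array(d["K"],float),np.array(d["D"],float));print(q)
cv2.imwrite("pics/w3.png",unwarp(d,(481.6,226.3),61,35,8))
E
```

```text
clock: 7.75
tool_pos: [414.0, 240.7, 139.4]
tcp_rot: [3.142, -0.0, -0.209]
ft_force: [0.3, -0.2, 0.3]
finger_gap: 94.1
finger_force: 0.0
[491. 225. 319.] [-0.27  0.06 -0.96]
[[[255.78082091 124.56858427]]]
```

View pics/w3.png

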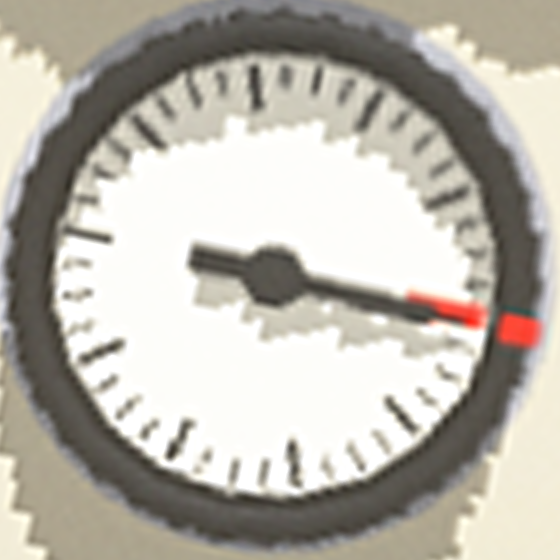

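Averaged over opposite ticks, the mark is at 102.1° and the pointer at 103.6°, so the error is about 0.026 rad and zeroing is done. Next I'll hover over the infuser and refine its position with depth.

```bash
python3 -m handwheel '[{"dp":[0,0,-40],"spin":0},{"dp":[30.5,35.7,-20],"spin":0},{"dp":[30.5,35.7,0],"spin":0},{"dp":[30.5,35.7,0],"spin":0},{"dp":[30.5,35.7,0],"spin":0},{"dp":[30.5,35.7,0],"spin":0},{"dp":[30.5,35.7,0],"spin":0},{"dp":[30.2,36,0],"spin":0},{"dp":[0,0,0],"spin":0},{"dp":[0,0,0],"spin":0},{"dp":[0,0,0],"spin":0}]' 94
python3 - <<'E'
from h import *
from scipy.optimize import least_squares
def fit(P,p):
    f=least_squares(lambda q:np.hypot(P[:,0]-q[0],P[:,1]-q[1])-q[2],p,loss="soft_l1");return f.x.round(1),len(P)
d=grab("wrist");W=cloud(d).reshape(-1,3);W=W[np.hypot(W[:,0]-571,W[:,1]+48)<60]
for n,a,b in(("rim",65,72),("disc",88,96),("knob",105,116)):
    P=W[(W[:,2]>a)&(W[:,2]<b)];P=P[np.hypot(P[:,0]-571,P[:,1]+48)<46]
    print(n,len(P),np.median(P[:,2]),cv2.minEnclosingCircle(P[:,:2].astype(np.float32)))
o=r.observe();print(o["tool_pos"],o["tcp_rot"])
E
```

```text
clock: 9.18
tool_pos: [569.6, -46.9, 199.3]
tcp_rot: [-3.141, 0.0, -0.207]
ft_force: [-0.0, -0.6, -0.0]
finger_gap: 93.9
finger_force: 0.0
rim 1640 69.67442851790081 ((571.5883178710938, -46.776268005371094), 42.59366989135742)
disc 2127 93.47277052976767 ((571.5951538085938, -46.59324264526367), 30.90138816833496)
knob 354 111.96035917773182 ((571.7094116210938, -46.638946533203125), 10.389878273010254)
[569.692505   -46.85330914 199.44377352] [-3.14152328e+00  1.74753484e-04 -2.06684142e-01]
```

```bash
python3 -m handwheel '[{"dp":[1.6,0,40],"spin":0},{"dp":[0,0,40],"spin":0},{"dp":[0,0,25],"spin":0},{"dp":[0,0,15],"spin":0},{"dp":[0,0,6],"spin":0},{"dp":[0,0,0],"spin":0},{"dp":[0,0,0],"spin":0}]' 94 15
python3 -m handwheel '[{"dp":[0,0,0],"spin":0},{"dp":[0,0,0],"spin":0},{"dp":[0,0,0],"spin":0},{"dp":[0,0,0],"spin":0},{"dp":[0,0,0],"spin":0},{"dp":[0,0,0],"spin":0}]' 54 15
```

```text
clock: 10.1
tool_pos: [572.5, -48.4, 74.7]
tcp_rot: [3.141, -0.002, -0.208]
ft_force: [-0.3, 0.1, -0.0]
finger_gap: 94.0
finger_force: 0.0
clock: 10.85
tool_pos: [571.7, -48.1, 73.5]
tcp_rot: [-3.141, -0.0, -0.208]
ft_force: [0.3, 0.7, 1.4]
finger_gap: 61.4
finger_force: 15.0
```

```bash
python3 -m handwheel '[{"dp":[0,0,-5],"spin":0},{"dp":[0,0,-12],"spin":0},{"dp":[0,0,-20],"spin":0},{"dp":[0,0,-25],"spin":0},{"dp":[0,0,-25],"spin":0},{"dp":[0,0,-25],"spin":0},{"dp":[0,0,-25],"spin":0},{"dp":[0,0,-18],"spin":0},{"dp":[0,0,-10],"spin":0},{"dp":[0,0,-5],"spin":0},{"dp":[0,0,0],"spin":0},{"dp":[0,0,0],"spin":0}]'
python3 - <<'E'
from h import *
import pickle
from scipy.optimize import least_squares
ds={n:grab(n) for n in("top","scene","wrist")}
ds["w1"]=pickle.load(open("w1.pkl","rb"));ds["w3"]=pickle.load(open("w3.pkl","rb"))
pickle.dump(ds,open("m4.pkl","wb"))
for n,d in ds.items():
    W=cloud(d).reshape(-1,3);W=W[np.hypot(W[:,0]-620,W[:,1]-216)<75]
    if len(W)<50: print(n,len(W));continue
    zt=np.nanpercentile(W[:,2],98)
    for lo,hi in((144,151),(110,140)):
        P=W[(W[:,2]>lo)&(W[:,2]<hi)]
        if len(P)<15: print(n,"few");continue
        P=P[np.hypot(P[:,0]-620,P[:,1]-216)<46]
        if len(P)<15: continue
        f=least_squares(lambda q:np.hypot(P[:,0]-q[0],P[:,1]-q[1])-q[2],[620,216,38],loss="soft_l1")
        print(n,lo,len(P),round(zt,1),f.x.round(1),cv2.minEnclosingCircle(P[:,:2].astype(np.float32)))
im=np.hstack([cv2.resize(cv2.cvtColor(ds[n]["image"],cv2.COLOR_RGB2BGR)[a:b,c:e],(400,400),interpolation=cv2.INTER_CUBIC) for n,a,b,c,e in(("top",165,245,130,210),("wrist",0,384,64,448))])
cv2.imwrite("pics/m4.png",im)
E
```

```text
clock: 12.35
tool_pos: [571.1, -48.1, 242.4]
tcp_rot: [-3.141, 0.002, -0.208]
ft_force: [-0.1, 0.1, -2.0]
finger_gap: 60.9
finger_force: 15.0
top 144 107 147.0 [624.  215.4  37.7] ((621.0599365234375, 213.63314819335938), 43.01792907714844)
top 110 190 147.0 [622.7 214.1  37.7] ((621.9296264648438, 211.45657348632812), 43.267757415771484)
scene 144 47 145.8 [624.8 214.8  37.2] ((623.9463500976562, 215.0027313232422), 39.7181396484375)
scene 110 215 145.8 [624.7 214.1  37.5] ((620.9610595703125, 213.6926727294922), 42.798519134521484)
wrist 144 454 146.6 [625.6 215.4  37.2] ((625.2109985351562, 215.02915954589844), 39.273441314697266)
wrist 110 1657 146.6 [625.7 214.7  37.3] ((621.3597412109375, 211.2342987060547), 42.36008834838867)
w1 144 801 399.1 [624.7 217.3  37.2] ((625.1213989257812, 217.01268005371094), 39.65008544921875)
w1 110 1352 399.1 [623.2 217.7  37.2] ((618.4440307617188, 215.1487579345703), 43.50739669799805)
w3 few
w3 few
```

View pics/m4.png

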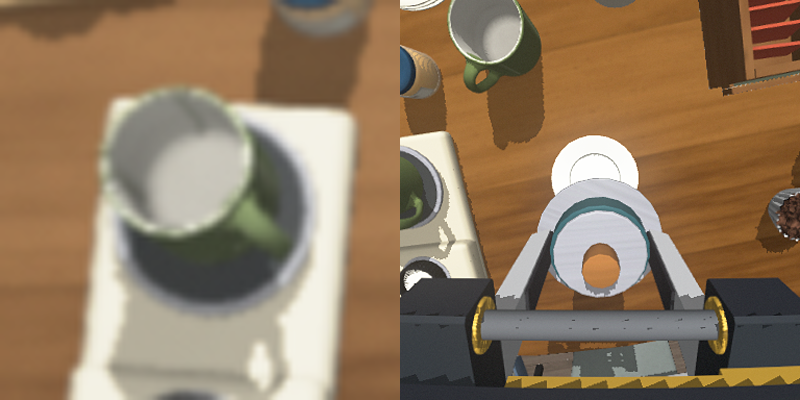

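The infuser is held level with its lid nested. All cameras agree that the mug mouth is about (624.7, 215.4), z 147, so I'll carry it there.

```bash
python3 -m handwheel '[{"dp":[-0.2,-10,0],"spin":0},{"dp":[-0.2,-25,0],"spin":0},{"dp":[-0.2,-35,0],"spin":0},{"dp":[-0.2,-40,0],"spin":0},{"dp":[-0.2,-40,0],"spin":0},{"dp":[-0.2,-40,0],"spin":0},{"dp":[-0.2,-35,0],"spin":0},{"dp":[-0.2,-25,0],"spin":0},{"dp":[-0.2,-12,0],"spin":0},{"dp":[-0.2,-6.7,0],"spin":0},{"dp":[0,0,0],"spin":0},{"dp":[0,0,0],"spin":0}]'
python3 -m handwheel '[{"dp":[0,0,0],"spin":0},{"dp":[0,0,0],"spin":0}]'
python3 - <<'E'
from h import *
import pickle
d=grab("wrist");W=cloud(d).reshape(-1,3);o=r.observe();print(o["tool_pos"],o["ft_force"])
tz=o["tool_pos"][2]
from scipy.optimize import least_squares
for lo,hi,R0,rm in((144,151,38,46),(tz+10,tz+25,30,34),(tz+36,tz+43,10,13)):
    P=W[(W[:,2]>lo)&(W[:,2]<hi)&(np.hypot(W[:,0]-625,W[:,1]-215)<rm)]
    if len(P)<10: print(lo,"few");continue
    f=least_squares(lambda q:np.hypot(P[:,0]-q[0],P[:,1]-q[1])-q[2],[625,215,R0],loss="soft_l1")
    print(lo,len(P),f.x.round(1),cv2.minEnclosingCircle(P[:,:2].astype(np.float32)))
E
```

```text
clock: 14.0
tool_pos: [625.2, 214.3, 243.5]
tcp_rot: [3.141, -0.0, -0.209]
ft_force: [-0.7, 0.0, -2.5]
finger_gap: 61.0
finger_force: 15.0
clock: 14.25
tool_pos: [625.2, 214.7, 243.5]
tcp_rot: [3.142, -0.0, -0.209]
ft_force: [0.1, -0.4, -1.9]
finger_gap: 60.9
finger_force: 15.0
[625.16900582 214.82887575 243.54130253] [ 0.43726109  0.37971888 -1.17992708]
144 324 [624.9 216.8  37.9] ((638.42919921875, 214.05398559570312), 36.714962005615234)
253.54130252629173 5886 [625.  214.6  23.7] ((627.4632568359375, 214.5252227783203), 33.30674743652344)
279.5413025262917 994 [625.3 213.9   7.3] ((624.9404296875, 213.8755340576172), 10.628188133239746)
```

```bash
python3 -m handwheel '[{"dp":[0,-0.8,10],"spin":0},{"dp":[0,0,15],"spin":0},{"dp":[0,0,15],"spin":0},{"dp":[0,0,15],"spin":0},{"dp":[0,0,12],"spin":0},{"dp":[0,0,8],"spin":0},{"dp":[0,0,0],"spin":0},{"dp":[0,0,0],"spin":0}]'
python3 -m handwheel '[{"dp":[0,0,4],"spin":0},{"dp":[0,0,3],"spin":0},{"dp":[0,0,2],"spin":0},{"dp":[0,0,0],"spin":0},{"dp":[0,0,0],"spin":0}]'
```

```text
clock: 15.3
tool_pos: [625.8, 216.0, 169.2]
tcp_rot: [-3.141, -0.001, -0.208]
ft_force: [0.6, 0.6, -2.2]
finger_gap: 60.9
finger_force: 15.0
clock: 15.92
tool_pos: [625.4, 215.9, 159.5]
tcp_rot: [-3.142, -0.0, -0.208]
ft_force: [-0.2, -0.0, -1.7]
finger_gap: 61.3
finger_force: 15.0
```

```bash
python3 -m handwheel '[{"dp":[0,0,2],"spin":0},{"dp":[0,0,2],"spin":0},{"dp":[0,0,0],"spin":0},{"dp":[0,0,0],"spin":0},{"dp":[0,0,0],"spin":0}]'
python3 -m handwheel '[{"dp":[0,0,2],"spin":0},{"dp":[0,0,2],"spin":0},{"dp":[0,0,0],"spin":0},{"dp":[0,0,0],"spin":0},{"dp":[0,0,0],"spin":0}]'
```

```text
clock: 16.55
tool_pos: [625.3, 215.9, 155.5]
tcp_rot: [-3.142, -0.0, -0.208]
ft_force: [0.5, 0.3, -2.3]
finger_gap: 61.2
finger_force: 15.0
clock: 17.18
tool_pos: [625.5, 215.9, 151.7]
tcp_rot: [-3.141, -0.0, -0.208]
ft_force: [0.1, 0.3, 0.6]
finger_gap: 61.4
finger_force: 15.0
```

Contact at TCP z ≈ 155 matches rim on rim (a jammed register would touch at 160). I'll release, rise and check.

```bash
python3 -m handwheel '[{"dp":[0,0,0],"spin":0},{"dp":[0,0,0],"spin":0},{"dp":[0,0,0],"spin":0},{"dp":[0,0,0],"spin":0},{"dp":[0,0,0],"spin":0},{"dp":[0,0,0],"spin":0}]' 92
python3 -m handwheel '[{"dp":[0,0,-20],"spin":0},{"dp":[0,0,-40],"spin":0},{"dp":[0,0,-40],"spin":0},{"dp":[0,0,-20],"spin":0},{"dp":[0,0,0],"spin":0},{"dp":[0,0,0],"spin":0},{"dp":[0,0,0],"spin":0}]'
python3 - <<'E'
from h import *
d=grab("wrist","pics/w5.png");W=cloud(d).reshape(-1,3);o=r.observe();print(o["tool_pos"])
for n,a,b,m in(("rim",143,151,50),("disc",164,174,36),("knob",180,192,14)):
    P=W[(W[:,2]>a)&(W[:,2]<b)&(np.hypot(W[:,0]-625,W[:,1]-215.5)<m)]
    if len(P)<10: print(n,len(P));continue
    A=np.linalg.lstsq(np.c_[P[:,:2]-P[:,:2].mean(0),np.ones(len(P))],P[:,2],rcond=None)[0]
    print(n,len(P),np.median(P[:,2]).round(1),cv2.minEnclosingCircle(P[:,:2].astype(np.float32)),"slope",A[:2].round(3))
E
```

```text
clock: 17.92
tool_pos: [625.3, 215.9, 151.5]
tcp_rot: [-3.142, -0.0, -0.208]
ft_force: [1.0, -0.5, -0.2]
finger_gap: 91.9
finger_force: 0.0
clock: 18.8
tool_pos: [624.4, 215.7, 269.2]
tcp_rot: [3.14, 0.003, -0.208]
ft_force: [0.8, -0.3, 0.2]
finger_gap: 92.2
finger_force: 0.0
[624.58770699 215.74093581 269.48113616]
rim 1716 147.5 ((625.1201171875, 216.39886474609375), 42.51258850097656) slope [-0.002  0.004]
disc 2251 171.2 ((625.203125, 216.2685546875), 30.938840866088867) slope [-0.021  0.002]
knob 385 189.7 ((624.9992065429688, 215.58949279785156), 10.396454811096191) slope [-0.144  0.023]
```

View pics/w5.png

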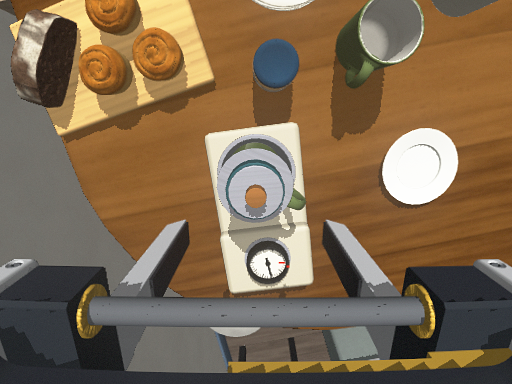

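Seated: the rim is level at z 147.5, the lid is nested and the pointer has moved. I'll pinch the knob at (625, 215.8), middle z about 181.

```bash
python3 -m handwheel '[{"dp":[0.4,0,25],"spin":0},{"dp":[0,0,25],"spin":0},{"dp":[0,0,22],"spin":0},{"dp":[0,0,14],"spin":0},{"dp":[0,0,7],"spin":0},{"dp":[0,0,0],"spin":0},{"dp":[0,0,0],"spin":0}]' 50 10
python3 -m handwheel '[{"dp":[0,0,0],"spin":0},{"dp":[0,0,0],"spin":0},{"dp":[0,0,0],"spin":0},{"dp":[0,0,0],"spin":0},{"dp":[0,0,0],"spin":0},{"dp":[0,0,0],"spin":0}]' 10 10
```

```text
clock: 19.73
tool_pos: [626.3, 215.9, 179.6]
tcp_rot: [-3.141, -0.002, -0.208]
ft_force: [0.8, -1.3, 0.0]
finger_gap: 49.9
finger_force: 0.0
clock: 20.48
tool_pos: [625.7, 215.8, 178.5]
tcp_rot: [3.142, 0.0, -0.208]
ft_force: [-0.5, -0.3, 0.7]
finger_gap: 20.0
finger_force: 10.0
```

```bash
python3 -m handwheel '[{"dp":[0,0,-2],"spin":0},{"dp":[0,0,-3],"spin":0},{"dp":[0,0,-5],"spin":0},{"dp":[0,0,-8],"spin":0},{"dp":[0,0,-15],"spin":0},{"dp":[0,0,-20],"spin":0},{"dp":[0,0,-20],"spin":0},{"dp":[0,0,-12],"spin":0},{"dp":[0,0,-5],"spin":0},{"dp":[0,0,0],"spin":0},{"dp":[0,0,0],"spin":0},{"dp":[0,0,0],"spin":0}]' 10 12
python3 -m handwheel '[{"dp":[0,0,0],"spin":0},{"dp":[0,0,0],"spin":0},{"dp":[0,0,0],"spin":0},{"dp":[0,0,0],"spin":0}]'
python3 - <<'E'
from dial import *
d=grab("wrist");s=grab("scene")
a=cv2.cvtColor(d["image"],cv2.COLOR_RGB2BGR);b=cv2.resize(cv2.cvtColor(s["image"],cv2.COLOR_RGB2BGR)[90:190,220:320],(384,384),interpolation=cv2.INTER_CUBIC)
cv2.imwrite("pics/end.png",cv2.resize(np.hstack([a[:,56:456],b]),(784,384)))
W=cloud(s).reshape(-1,3);P=W[(W[:,2]>140)&(W[:,2]<152)&(np.hypot(W[:,0]-625,W[:,1]-216)<50)];print(len(P),np.median(P[:,2]),cv2.minEnclosingCircle(P[:,:2].astype(np.float32)))
E
```

```text
clock: 21.98
tool_pos: [625.4, 215.7, 267.5]
tcp_rot: [3.141, 0.001, -0.208]
ft_force: [-0.6, -0.3, 0.2]
finger_gap: 19.7
finger_force: 12.0
clock: 22.48
tool_pos: [625.7, 215.8, 268.5]
tcp_rot: [-3.142, -0.0, -0.208]
ft_force: [1.0, 0.7, 0.5]
finger_gap: 20.4
finger_force: 12.0
174 147.74691164439818 ((621.427978515625, 215.33743286132812), 45.149131774902344)
```

View pics/end.png

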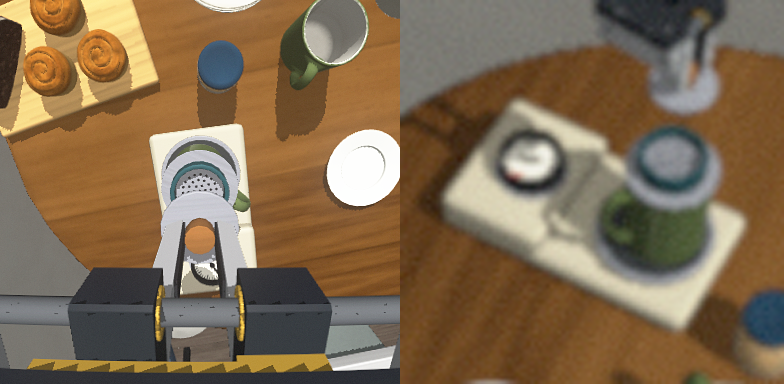

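The lid hangs in the gripper about 90 mm up, and the infuser sits level in the mug with its strainer (200,187) showing. I'll hand in.

```bash
python3 -c "
from plant import r
print(r.close_job())"
```

```text
the job is handed in; nothing more can be done
None
```

I've handed the job in at about 22 s (no verdict came back): scale zeroed on the mug to about 0.03 rad, infuser resting rim on rim in the mug, and the lid held about 90 mm above its nested place; I did not re-read the dial after the lid came off.

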